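Lay out the colony-picking kit

TASK

Lay out the kit for picking colonies. Put the three instruments into the metal tray in their order of use, one to a compartment, each lying flat along the middle of its compartment: the forceps in the compartment nearest the white card box, the probe in the middle one, the spatula in the one farthest from the box. Set the closed petri dish on the middle of the white box's lid, keeping the dish level, and leave the box, the timer and the marker where they are.

Things in the scene. Friction and masses are not known exactly. Their poses are not given: they have to be found in the camera images.
- tray: low open aluminium tray, fixed, 168 (x) x 220 (y) x 16 mm. Two dividers (4 mm thick, 14 mm high) part it into three compartments side by side along y, each 160 (x) x 68 (y) mm inside, centres at y = +72, 0, -72 mm, x = 0. Floor 3 mm thick. Origin: centre of the underside; z up. The white box stands on its +y or -y side, the timer on the other
- forceps: dark steel forceps, rigid, lying flat: two bowed arms with a gap between them, joined at the back and closing to tips at the +x end. 132 mm long (x), 18 mm wide (y) in its straight middle part (x = -18 to 18 mm), which is the place to grip, across y; 8 mm high (z). Origin: middle of the length, underside
- probe: dissecting probe: a square black handle 81 mm long, 12 x 12 mm, with thin metal rings, and a thin bent needle 51 mm long to +x. 132 mm in all along x; the handle spans x = -66 to 15 mm. Grip the handle across y. Origin: middle of the whole length, underside; z up
- spatula: dark steel spatula: a bar handle 10 mm wide (y), 8 mm high, from x = -66 to 20 mm, then a neck and a flat blade 28 mm wide and 36 mm long at the +x end. 132 mm in all. Grip the handle across y. Origin: middle of the whole length, underside; z up
- dish: closed petri dish with lid (one piece), pale, see-through, round, 60 mm across and 16 mm high. The lid stands out 1 mm beyond the dish. Origin: centre of the underside; z up
- white_box: closed white card box, 66 (x) x 98 (y) x 34 mm high, loose, 0.12 kg. The dish goes on its flat top, at z = 34 mm. Origin: centre of the underside
- timer: small pale bench timer with a display and three keys, 62 x 68 x 20 mm, loose, stands beside the tray at the end away from the white box; not to be moved. Origin: centre of the underside
- marker: lab marker pen, white with a black cap, 124 mm long (along y), 11 mm thick, lies among the instruments; not to be moved. Origin: middle of its length, underside
Mind the look-alikes: they are no part of the job. Leave any turquoise or yellow look-alike of the spatula alone.

How it is judged (in metres and radians):
At the end, for the whole second after the job is handed in: Forceps nearest the white box, probe in the middle, spatula farthest: each flat on the tray floor, within 15 mm of its compartment's middle line (20 mm lengthwise) and 0.2 rad of it, either way round. Dish flat on the white box, centres within 13 mm. All released and at rest (x of forceps in the frame of tray between -0.02 and 0.02 m and z of forceps in the frame of tray between 0 and 0.007 m and angle between each of forceps, probe, spatula's own z axis and vertical below 0.12 rad and angle between the x axis of each of forceps, probe, spatula and the x axis of tray, either way round below 0.2 rad and x of probe in the frame of tray between -0.02 and 0.02 m and z of probe in the frame of tray between 0 and 0.007 m and x of spatula in the frame of tray between -0.02 and 0.02 m and z of spatula in the frame of tray between 0 and 0.007 m and y of probe in the frame of tray between -0.015 and 0.015 m and ((y of white_box in the frame of tray above 0 m and y of forceps in the frame of tray between 0.057 and 0.087 m and y of spatula in the frame of tray between -0.087 and -0.057 m) or (y of white_box in the frame of tray below 0 m and y of forceps in the frame of tray between -0.087 and -0.057 m and y of spatula in the frame of tray between 0.057 and 0.087 m)) and horizontal distance between dish and white_box below 0.013 m and z of dish in the frame of white_box between 0.03 and 0.039 m and angle between dish's own z axis and vertical below 0.1 rad and linear speed of each of forceps, probe, spatula, dish below 0.02 m/s and angular speed of each of forceps, probe, spatula, dish below 0.3 rad/s); the robot touches nothing.
It fails at once if the white box was moved more than 20 mm (distance of white_box from where it was at the start of the episode above 0.02 m).
It fails at once if the timer was moved more than 20 mm (distance of timer from where it was at the start of the episode above 0.02 m).
It fails at once if the marker was moved more than 20 mm (distance of marker from where it was at the start of the episode above 0.02 m).
It fails at once if the dish was tipped by more than 0.6 rad (angle between dish's own z axis and vertical above 0.6 rad).
It also fails if it takes over 88 s, if anything falls off the work surface, if the arm or the gripper's body presses on something with over 40 N, if the wrist force passes 120 N, or if a joint passes its speed limit or range.

ROBOT

A 7-joint arm with a two-finger parallel gripper is mounted at the origin on a cart in front of the work surface, level with it; the furniture and walls round the work are solid. World frame = base frame: x ahead of the robot, y to its left, z up, the work surface at z = 0. Lengths are in mm, angles in rad, forces in N, time in s.
With the tool pointing down it reaches from about 400 to 875 mm from the base axis. Payload 4.4 kg.
Tool frame: the origin (TCP) lies midway between the tips of the shut fingers; the grasp point (between the pads) lies 19 mm behind it; z points along the fingers, y is the line along which they close (so a half turn about z gives the same grasp; the last joint's range is limited). The gripper opens to 85 mm and grips with 20 to 120 N. Pads are 22 mm wide; open, the fingers measure 114 mm over their backs; the gripper's body (76 mm by 85 mm) begins 54 mm behind the grasp point. The pads swing forward as they close: fully open they stand 13 mm farther back than shut.
Start: joints at [-1.376, 0.628, 0.038, 1.517, -0.027, 0.996, -0.02], TCP at [167.58, 628.04, 231.313] pointing down, gripper open.
Joint ranges: [-3.06, 3.06], [-0.37, 2.12], [-1.25, 1.32], [0.18, 2.47], [-1.1, 4.24], [0.23, 1.98], [-2.94, 2.94]. Speed limits (rad/s): [2.57, 2.57, 3.14, 3.14, 3.14, 3.14, 3.14].

INTERFACE

Orientations are given as [roll, pitch, yaw] about the fixed x, y, z axes, in that order (R = Rz(yaw) Ry(pitch) Rx(roll)).
In Python, from cell import ctrl, get_image, get_calibration gives the robot as it stands.
- The arm moves only by the shell command python3 -m creep 'ROWS'. ROWS is JSON, a list of rows, each an object of numbers: "dx", "dy", "dz": the shift along the world's x, y, z normalised to -1 to 1, where 1 is 0.4 m; "rx", "ry", "rz": the turn, a rotation vector about the world's x, y, z normalised to -1 to 1, where 1 is 2 pi rad; "grip": the closure, from -1 (fully open) to 1 (shut). A call has exactly 5 rows; each row is the pose to reach, as a shift and turn from the pose commanded when the call began, turning the shorter way round; what a row does not reach only later rows make up. A row lasts 1/8 s, in which the tool goes at most 62.5 mm and 10.7 degrees, less where a joint would pass 70% of its speed; a pose out of reach is approached as far as the arm can. A call with a number of a shift or a turn outside -1 to 1 is refused whole. A call with a gripper value outside its range is refused whole. The fingers move at their own pace and stop on an object; the grip force is fixed at half the most. Time passes only in rows, so rows that repeat a pose let the fingers close, or fill a call up. It gives the time, the measured TCP pose, the force, the opening and the grip force at its end, in the units of the state.
- ctrl.read_state(): the state, without advancing time (a new reading comes with each control period).
- get_image(name): name is "side" or "top" or "wrist"; returns the picture (400x640x3 uint8, red, green, blue); there is no depth.
- get_calibration(name): a dict with "mtx" (3x3 intrinsics, pixels), "world_from_camera" (4x4, takes a point from camera to world coordinates). Camera axes: x right, y down, z forward; pixel columns grow to the right and rows downward; lengths in mm; the calibration is good to about 2 mm. The wrist camera is an equidistant fisheye: a pixel r from the principal point sees the ray r / f radians off the axis. A picture is of the moment at which its call begins: read the wrist's pose just before it. get_calibration takes no time and is no camera call; for the wrist camera it gives the pose at the moment of the call.
- ctrl.finish_job(): hands the job in; it is judged then, once.
The state is a dict: "clock": time; "qpos": joint angles; "qd": joint speeds; "tau": joint torques, N m; "eef_pos": TCP position; "tool_rot": TCP orientation; "force": force on the tool from outside, world axes, zero at the start; "torque": the same for the moment, N m; "width": finger opening in mm; "gripper_force": force on a finger pad.
Only numpy, scipy, OpenCV 4.12 (cv2) and the standard library are available. Lean on these libraries where they do the work, as an engineer would, in place of code of your own. Each camera call takes 0.05 s, during which the arm holds its last target. There are 200 camera calls.

## Working session

There is one attempt and no reset: what is moved stays moved. The work goes in short steps, Python scripts to look and compute and a shell command to move; the robot and the scene stay as the last step left them, time stands still between calls to the robot, and variables do not carry over. Pictures are saved under pics/ and viewed, at most 14 in all, crops included, and the job is handed in when it is done.

```bash
mkdir -p pics; ls
cat > h.py <<'E'
import numpy as np, cv2
from cell import ctrl, get_image, get_calibration
def snap(n,fn):
    im=get_image(n); cv2.imwrite('pics/'+fn,im[:,:,::-1]); return im
def ray(n,uv,c=None):
    c=c or get_calibration(n); K=np.array(c['mtx']); T=np.array(c['world_from_camera'])
    x=(uv[0]-K[0,2])/K[0,0]; y=(uv[1]-K[1,2])/K[1,1]
    if n=='wrist':
        r=np.hypot(x,y); s=np.sinc(r/np.pi)
        d=np.array([x*s,y*s,np.cos(r)])
    else: d=np.array([x,y,1.])
    return T[:3,3],T[:3,:3]@d
def onz(n,uv,z,c=None):
    o,d=ray(n,uv,c); return (o+d*(z-o[2])/d[2]).round(1)
def tri(rs):
    A=0;b=0
    for o,d in rs:
        d=d/np.linalg.norm(d);P=np.eye(3)-np.outer(d,d);A=A+P;b=b+P@o
    return np.linalg.solve(A,b).round(1)
E
python3 - <<'E'
from h import *
for n in('top','side'): snap(n,n+'0.png'); c=get_calibration(n); print(n,np.array(c['mtx']).round(1).tolist(),np.array(c['world_from_camera']).round(2).tolist())
s=ctrl.read_state();print(s['clock'],s['eef_pos'],s['tool_rot'],s['width'])
E
```

```text
pics
top [[462.2, 0.0, 313.1], [0.0, 462.2, 195.5], [0.0, 0.0, 1.0]] [[-0.0, -0.99, 0.11, 370.39], [-1.0, 0.0, 0.02, -94.29], [-0.02, -0.11, -0.99, 1221.9], [0.0, 0.0, 0.0, 1.0]]
side [[486.3, 0.0, 325.2], [0.0, 486.3, 198.6], [0.0, 0.0, 1.0]] [[0.82, -0.32, 0.47, -186.54], [-0.57, -0.48, 0.67, -1080.33], [0.01, -0.82, -0.58, 910.22], [0.0, 0.0, 0.0, 1.0]]
0.1 [167.44507917 627.460595   230.47422905] [-3.13983980e+00  1.61290248e-05  2.88076749e+00] 85.27204211090664
```

View pics/top0.png

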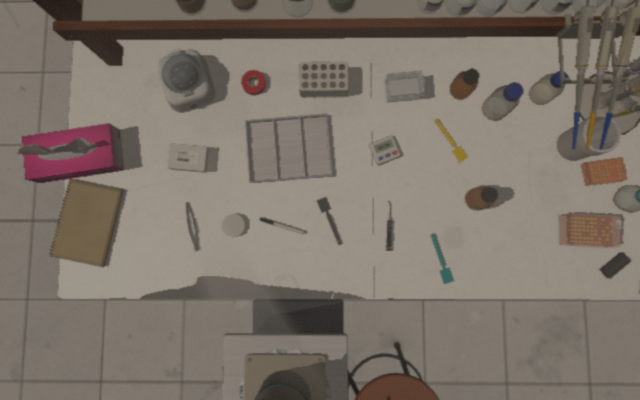

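View pics/side0.png

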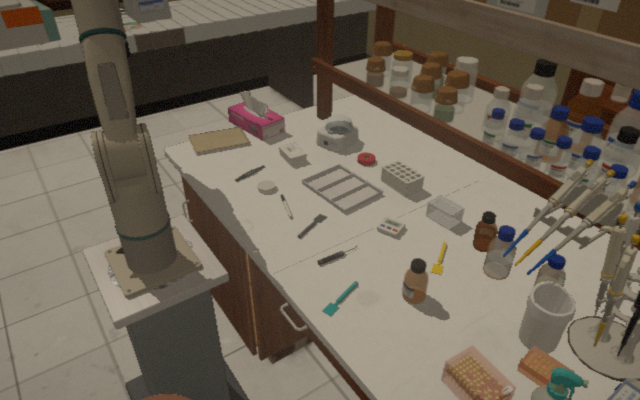

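The top view shows the white box at (188,157), the tray at (291,148), the timer at (385,150) and the forceps at (193,227). The dish is at (235,225), the marker at (283,226), the spatula at (329,220) and the probe at (390,226). The side view shows the same things.

Run:
```python
import cv2
a=cv2.imread('pics/top0.png');b=cv2.imread('pics/side0.png')
f=lambda i,x0,x1,y0,y1,k:cv2.convertScaleAbs(cv2.resize(i[y0:y1,x0:x1],None,fx=k,fy=k,interpolation=cv2.INTER_CUBIC),alpha=1.5)
cv2.imwrite('pics/tc.png',f(a,155,415,105,265,3)); cv2.imwrite('pics/sc.png',f(b,225,415,135,275,4))
```

```text
(no output)
```

View pics/tc.png

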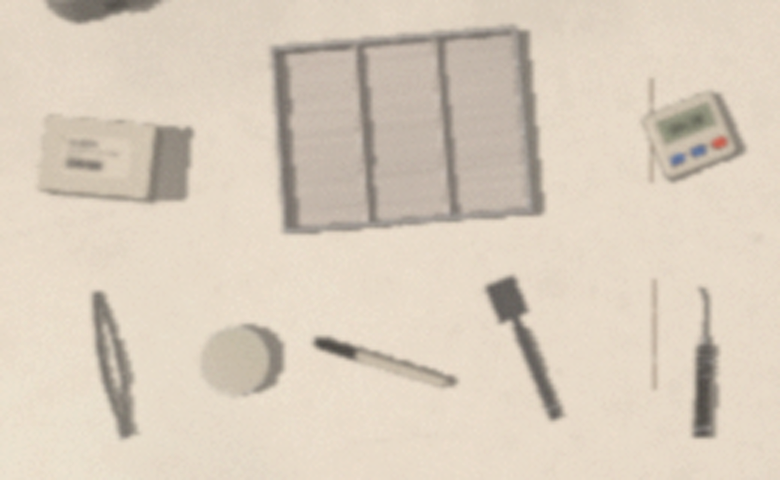

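View pics/sc.png

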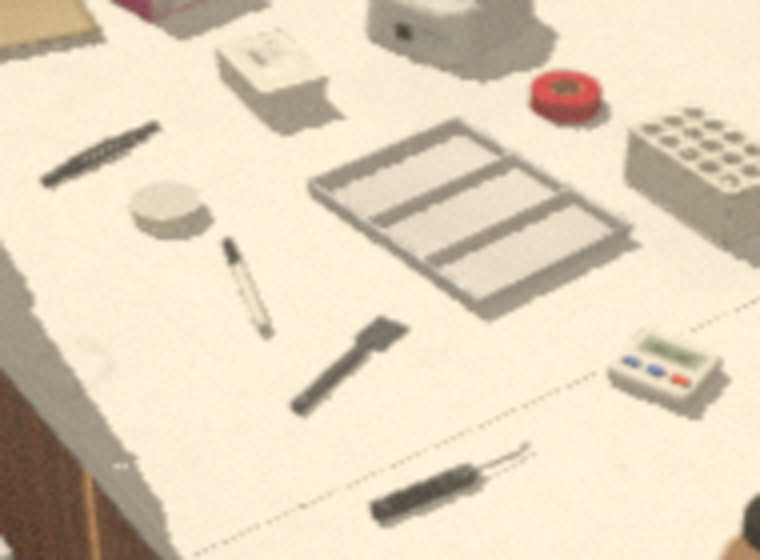

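The crops are 3x and 4x and show the same layout with clear edges. The box's short shadow falls towards -y. I'll triangulate the marked points.

Run:
```python
from h import *
P={'trTL':((275,47),(458,118)),'trTR':((525,28),(632,230)),'trBR':((543,213),(483,300)),'trBL':((288,232),(310,184)),
'bxTL':((45,115),(272,28)),'bxTR':((157,125),(328,78)),'bxBR':((153,201),(270,95)),'bxBL':((38,190),(217,50)),
'fFar':((97,293),(157,126)),'fNear':((128,436),(45,183)),'sBlade':((500,282),(397,323)),'sEnd':((556,418),(297,408)),
'pEnd':((704,437),(376,511)),'pFront':((706,345),(474,472)),'pTip':((703,289),(527,446)),'dish':((236,360),(165,203)),
'mk1':((316,342),(229,240)),'mk2':((456,382),(268,333)),'tm':((692,136),(662,362))}
Z=dict(tr=16,bx=34,f=8,s=8,p=12,d=16,m=11,t=20)
for k,(t,s) in P.items():
    t=(np.array(t)+.5)/3-.5+[155,105]; s=(np.array(s)+.5)/4-.5+[225,135]
    z=Z.get(k[:2],Z.get(k[0]))
    print(k,tri([ray('top',t),ray('side',s)]),onz('top',t,z)[:2],onz('side',s,z)[:2])
```

```text
trTL [713.2 106.5  12.5] [712.6 105.7] [709.4 102. ]
trTR [ 728.  -116.9   13. ] [ 728.9 -117.9] [ 722.8 -119.5]
trBR [ 561.  -132.9   20.4] [ 561.7 -133. ] [ 564.6 -128.2]
trBL [546.5  92.1  10.8] [545.4  91.5] [542.6  85.1]
bxTL [644.9 305.4  34.3] [647.2 304.4] [643. 307.]
bxTR [639.2 206.2  29.5] [637.8 205.3] [635.5 199.5]
bxBR [573.6 205.3  33.6] [570.4 207. ] [576.5 203. ]
bxBL [582.8 309.4  28.1] [580.4 308.1] [578.9 299.3]
fFar [ 4.936e+02  2.635e+02 -4.000e-01] [492.5 261.1] [487.6 250.9]
fNear [367.3 231.4   2. ] [367. 230.] [363.9 222.6]
sBlade [504. -96.  -1.] [501.6 -95.1] [ 498.8 -106.4]
sEnd [ 383.2 -144.1    3.2] [ 382.5 -143.6] [ 380.7 -149.4]
pEnd [ 366.3 -271.8    8. ] [ 366.1 -271.1] [ 364.1 -275.4]
pFront [ 446.4 -275.4    5.9] [ 445.6 -274.3] [ 442.4 -281. ]
pTip [ 495.3 -273.6    4.8] [ 494.7 -272.6] [ 489.7 -280. ]
dish [432.6 136.7   9.3] [432.8 135.2] [427.5 128.1]
mk1 [450.2  66.3   5.3] [448.7  66.2] [447.3  58.4]
mk2 [413.8 -56.2   3.1] [413.7 -56.6] [408.3 -64.9]
tm [ 629.6 -264.5   15.4] [ 629.2 -264.3] [ 624.5 -268.5]
```

```bash
R='' ; python3 -m creep '[{"dx":0.33,"dy":-0.475,"dz":-0.1,"rz":0.08,"grip":-1},{"dx":0.33,"dy":-0.475,"dz":-0.1,"rz":0.08,"grip":-1},{"dx":0.33,"dy":-0.475,"dz":-0.1,"rz":0.08,"grip":-1},{"dx":0.33,"dy":-0.475,"dz":-0.1,"rz":0.08,"grip":-1},{"dx":0.33,"dy":-0.475,"dz":-0.1,"rz":0.08,"grip":-1}]'; python3 -c "
from h import *
print(ctrl.read_state())"
```

```text
{'clock': 0.1, 'qpos': array([-1.37576103,  0.62925081,  0.03843794,  1.51829469, -0.0269979 ,
        0.99631779, -0.01999594]), 'qd': array([-0.00033986, -0.00215835,  0.00159696, -0.00089988,  0.00040231,
       -0.00029201,  0.0021254 ]), 'tau': array([ 3.29938666e-03, -5.64535975e+01,  1.23093098e+00, -1.93970758e+01,
        1.14341994e-02,  5.43179151e-03,  1.62899590e-05]), 'eef_pos': array([167.44507917, 627.460595  , 230.47422905]), 'tool_rot': array([-3.13983980e+00,  1.61290248e-05,  2.88076749e+00]), 'force': array([-0.38492874, -0.44436054, -0.41052651]), 'torque': array([ 0.03082593, -0.04090023, -0.01828562]), 'gripper_force': 0.0, 'width': 85.27204211090664}$[0]: bad value
```

```bash
python3 -m creep '[{"dx":0.33,"dy":-0.475,"dz":-0.1,"rx":0,"ry":0,"rz":0.08,"grip":-1},{"dx":0.33,"dy":-0.475,"dz":-0.1,"rx":0,"ry":0,"rz":0.08,"grip":-1},{"dx":0.33,"dy":-0.475,"dz":-0.1,"rx":0,"ry":0,"rz":0.08,"grip":-1},{"dx":0.33,"dy":-0.475,"dz":-0.1,"rx":0,"ry":0,"rz":0.08,"grip":-1},{"dx":0.33,"dy":-0.475,"dz":-0.1,"rx":0,"ry":0,"rz":0.08,"grip":-1}]'
```

```text
clock: 0.72
eef_pos: [302.4, 433.3, 190.5]
tool_rot: [-3.137, -0.001, -2.907]
force: [-0.8, 0.6, -0.1]
width: 85.3
gripper_force: 0.0
```

```bash
python3 -m creep '[{"dx":0.325,"dy":-0.475,"dz":-0.05,"rx":0,"ry":0,"rz":0,"grip":-0.2},{"dx":0.325,"dy":-0.475,"dz":-0.05,"rx":0,"ry":0,"rz":0,"grip":-0.2},{"dx":0.325,"dy":-0.475,"dz":-0.05,"rx":0,"ry":0,"rz":0,"grip":-0.2},{"dx":0.325,"dy":-0.475,"dz":-0.05,"rx":0,"ry":0,"rz":0,"grip":-0.2},{"dx":0.325,"dy":-0.475,"dz":-0.05,"rx":0,"ry":0,"rz":0,"grip":-0.2}]'
python3 - <<'E'
from h import *
c=get_calibration('wrist');snap('wrist','w1.png');s=ctrl.read_state();print(s['eef_pos'],s['tool_rot'],s['width'])
print(c)
np.save('w1.npy',c['world_from_camera'])
E
```

```text
clock: 1.35
eef_pos: [431.4, 245.2, 171.0]
tool_rot: [-3.14, -0.0, -2.906]
force: [0.5, 1.1, 0.1]
width: 51.5
gripper_force: 0.0
[430.10879682 247.74389903 171.14920074] [ 3.14133314e+00 -1.74011769e-04 -2.90229397e+00] 51.30360095774186
{'mtx': array([[309.70691629,   0.        , 324.03287297],
       [  0.        , 309.70691629, 198.58971166],
       [  0.        ,   0.        ,   1.        ]]), 'world_from_camera': array([[-2.33330070e-01,  9.38768616e-01,  2.53516396e-01,
         3.66985156e+02],
       [ 9.72397474e-01,  2.25389546e-01,  6.03548272e-02,
         2.30367411e+02],
       [-4.80727872e-04,  2.60601299e-01, -9.65446390e-01,
         3.14752632e+02],
       [ 0.00000000e+00,  0.00000000e+00,  0.00000000e+00,
         1.00000000e+00]])}
```

View pics/w1.png

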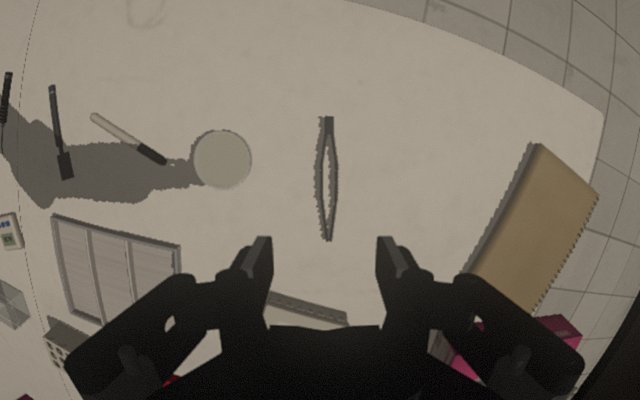

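The wrist picture shows the forceps from (327,117) to (328,240), the dish at (221,159), and the marker, spatula and tray at the left.

Run:
```python
from h import *
c=get_calibration('wrist')
W={'fB':((327,117),4),'fT':((328,240),4),'fmid':((326.5,177),6),'dish':((221,158.5),16),'trTR':((53,215),16),'trTL':((180,246),16),'sBl':((67,179),4),'sEnd':((53,86),6)}
for k,(p,z) in W.items(): print(k,onz('wrist',p,z,c))
def t(p,k,o): return (np.array(p)+.5)/k-.5+o
T=[155,105];S=[225,135]
for n,w,a,b in(('fFar',(328,240),(97,293),(157,126)),('fNear',(327,117),(128,436),(45,183)),('dish',(221,158.5),(236,360),(165,203))):
    print(n,tri([ray('wrist',w,c),ray('top',t(a,3,T))]),tri([ray('wrist',w,c),ray('side',t(b,4,S))]))
```

```text
fB [365.1 235.7   4. ]
fT [491.5 267.9   4. ]
fmid [424.  249.6   6. ]
dish [428.  141.1  16. ]
trTR [ 556.6 -110.    16. ]
trTL [537.2 105.8  16. ]
sBl [502.3 -88.5   4. ]
sEnd [ 381.6 -132.7    6. ]
fFar [495.1 267.6  -8. ] [495.7 268.7  -4.2]
fNear [366.  235.8 -13.8] [366.9 234.9   0. ]
dish [432.2 137.3   2.4] [431.1 138.3   8.3]
```

```bash
python3 -m creep '[{"dx":0,"dy":0.003,"dz":-0.15,"rx":0,"ry":0,"rz":0,"grip":-0.2},{"dx":0,"dy":0.003,"dz":-0.3,"rx":0,"ry":0,"rz":0,"grip":-0.2},{"dx":0,"dy":0.003,"dz":-0.4,"rx":0,"ry":0,"rz":0,"grip":-0.2},{"dx":0,"dy":0.003,"dz":-0.418,"rx":0,"ry":0,"rz":0,"grip":-0.2},{"dx":0,"dy":0.003,"dz":-0.418,"rx":0,"ry":0,"rz":0,"grip":1}]'; python3 -m creep '[{"dx":0,"dy":0,"dz":0,"rx":0,"ry":0,"rz":0,"grip":1},{"dx":0,"dy":0,"dz":0,"rx":0,"ry":0,"rz":0,"grip":1},{"dx":0,"dy":0,"dz":0,"rx":0,"ry":0,"rz":0,"grip":1},{"dx":0,"dy":0,"dz":0,"rx":0,"ry":0,"rz":0,"grip":1},{"dx":0,"dy":0,"dz":0,"rx":0,"ry":0,"rz":0,"grip":1}]'
```

```text
clock: 2.02
eef_pos: [429.3, 250.8, 4.6]
tool_rot: [3.141, 0.0, -2.898]
force: [-0.3, -0.2, 1.5]
width: 34.2
gripper_force: 0.0
clock: 2.65
eef_pos: [430.5, 250.5, 5.9]
tool_rot: [3.14, 0.003, -2.899]
force: [-1.7, 1.3, 7.6]
width: 14.6
gripper_force: 59.0
```

```bash
python3 -m creep '[{"dx":0,"dy":0,"dz":0.13,"rx":0,"ry":0,"rz":0,"grip":1},{"dx":0.1,"dy":-0.09,"dz":0.2,"rx":0,"ry":0,"rz":0,"grip":1},{"dx":0.2,"dy":-0.19,"dz":0.2,"rx":0,"ry":0,"rz":-0.01,"grip":1},{"dx":0.3,"dy":-0.285,"dz":0.2,"rx":0,"ry":0,"rz":-0.027,"grip":1},{"dx":0.4,"dy":-0.38,"dz":0.2,"rx":0,"ry":0,"rz":-0.027,"grip":1}]'; python3 -m creep '[{"dx":0.105,"dy":-0.096,"dz":0,"rx":0,"ry":0,"rz":0,"grip":1},{"dx":0.105,"dy":-0.096,"dz":0,"rx":0,"ry":0,"rz":0,"grip":1},{"dx":0.105,"dy":-0.096,"dz":0,"rx":0,"ry":0,"rz":0,"grip":1},{"dx":0.105,"dy":-0.096,"dz":0,"rx":0,"ry":0,"rz":0,"grip":1},{"dx":0.105,"dy":-0.096,"dz":0,"rx":0,"ry":0,"rz":0,"grip":1}]'
python3 - <<'E'
from h import *
snap('wrist','w2.png');c=get_calibration('wrist');np.save('w2.npy',c['world_from_camera'])
E
```

```text
clock: 3.28
eef_pos: [591.2, 95.8, 85.6]
tool_rot: [3.141, 0.002, -3.071]
force: [0.5, 0.8, -1.0]
width: 14.5
gripper_force: 58.6
clock: 3.9
eef_pos: [631.0, 60.2, 84.4]
tool_rot: [3.141, -0.0, -3.067]
force: [-0.2, 0.1, -0.6]
width: 14.2
gripper_force: 58.7
```

View pics/w2.png

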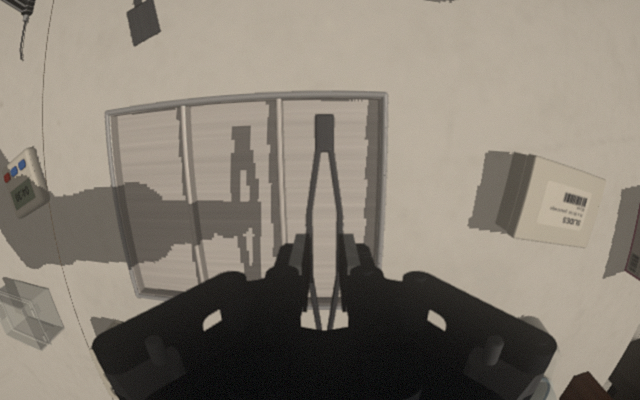

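The wrist view shows the forceps held straight over the +y compartment. The tray's near corners are at (107,111) and (386,94), the divider ends at (184,104) and (280,98), and the box corners at (512,237), (518,153) and (604,179).

Run:
```python
from h import *
c=get_calibration('wrist')
A=onz('wrist',(107,111),16,c);B=onz('wrist',(386,94),16,c);D=onz('wrist',(138,297),16,c)
d1=onz('wrist',(185,104),14,c);d2=onz('wrist',(280,98),14,c)
d=(B-A)[:2];L=np.hypot(*d);u=d/L;yaw=np.arctan2(-u[0],u[1]);print(A,B,D,d1,d2,'L',L,'yaw',yaw)
M=(A+B)[:2]/2; x=np.array([u[1],-u[0]]);print('tray ctr',M+84*x)
print('dividers mid',(d1+d2)/2)
for z in(34,):
  for p in((512,237),(518,153),(604,179),(586,247)): print(onz('wrist',p,z,c))
print('forceps end',onz('wrist',(324.5,117),84,c))
```

```text
[ 562.  -120.2   16. ] [545.3  96.6  16. ] [ 730.3 -107.2   16. ] [558.9 -46.4  14. ] [553.7  24.5  14. ] L 217.44224520547982 yaw 0.07687770764270346
tray ctr [637.40189459  -5.34863174]
dividers mid [556.3  -10.95  14.  ]
[637.4 207.6  34. ]
[572.9 197.   34. ]
[580.8 307.9  34. ]
[646.  306.3  34. ]
forceps end [565.1  55.7  84. ]
```

```bash
python3 -m creep '[{"dx":0,"dy":0.009,"dz":-0.1,"rx":0,"ry":0,"rz":0,"grip":1},{"dx":0,"dy":0.009,"dz":-0.17,"rx":0,"ry":0,"rz":0,"grip":1},{"dx":0,"dy":0.009,"dz":-0.191,"rx":0,"ry":0,"rz":0,"grip":1},{"dx":0,"dy":0.009,"dz":-0.191,"rx":0,"ry":0,"rz":0,"grip":1},{"dx":0,"dy":0.009,"dz":-0.191,"rx":0,"ry":0,"rz":0,"grip":1}]';  python3 -m creep '[{"dx":0,"dy":0,"dz":0,"rx":0,"ry":0,"rz":0,"grip":0.4},{"dx":0,"dy":0,"dz":0,"rx":0,"ry":0,"rz":0,"grip":0.4},{"dx":0,"dy":0,"dz":0,"rx":0,"ry":0,"rz":0,"grip":0.4},{"dx":0,"dy":0,"dz":0,"rx":0,"ry":0,"rz":0,"grip":0.4},{"dx":0,"dy":0,"dz":0.04,"rx":0,"ry":0,"rz":0,"grip":0.4}]'
```

```text
clock: 4.58
eef_pos: [629.9, 63.0, 9.0]
tool_rot: [-3.142, -0.003, -3.069]
force: [-4.7, -0.6, 6.9]
width: 14.5
gripper_force: 60.2
clock: 5.2
eef_pos: [630.4, 62.3, 23.1]
tool_rot: [-3.141, -0.003, -3.069]
force: [-0.2, -0.6, 0.2]
width: 25.7
gripper_force: 0.0
```

```bash
python3 -m creep '[{"dx":0,"dy":0,"dz":0.14,"rx":0,"ry":0,"rz":0,"grip":0.4},{"dx":-0.12,"dy":0.05,"dz":0.2,"rx":0,"ry":0,"rz":-0.02,"grip":-1},{"dx":-0.25,"dy":0.1,"dz":0.2,"rx":0,"ry":0,"rz":-0.04,"grip":-1},{"dx":-0.38,"dy":0.14,"dz":0.2,"rx":0,"ry":0,"rz":-0.067,"grip":-1},{"dx":-0.5,"dy":0.189,"dz":0.2,"rx":0,"ry":0,"rz":-0.067,"grip":-1}]';  python3 -m creep '[{"dx":0,"dy":0,"dz":0,"rx":0,"ry":0,"rz":0,"grip":-1},{"dx":0,"dy":0,"dz":0,"rx":0,"ry":0,"rz":0,"grip":-1},{"dx":0,"dy":0,"dz":0,"rx":0,"ry":0,"rz":0,"grip":-1},{"dx":0,"dy":0,"dz":0,"rx":0,"ry":0,"rz":0,"grip":-1},{"dx":0,"dy":0,"dz":0,"rx":0,"ry":0,"rz":0,"grip":-1}]'
python3 - <<'E'
from h import *
snap('wrist','w3.png');c=get_calibration('wrist');np.save('w3.npy',c['world_from_camera'])
E
```

```text
clock: 5.82
eef_pos: [430.3, 138.6, 105.0]
tool_rot: [3.14, 0.001, 2.791]
force: [0.2, 0.8, -0.7]
width: 85.7
gripper_force: 0.0
clock: 6.45
eef_pos: [432.0, 137.7, 103.6]
tool_rot: [-3.142, 0.0, 2.792]
force: [-0.4, 0.1, 0.3]
width: 85.7
gripper_force: 0.0
```

View pics/w3.png

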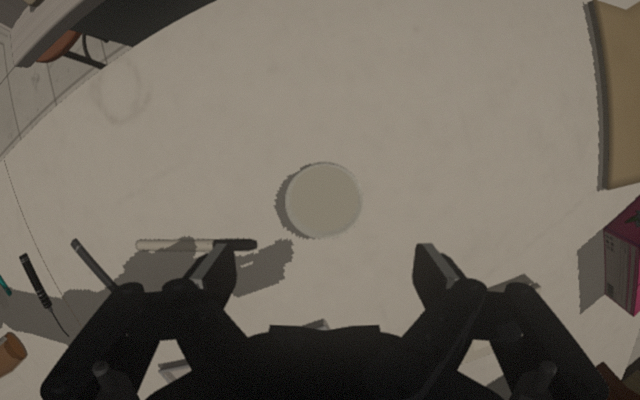

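The dish is at (323,201), laterally midway between the fingers. The marker's cap end is at (257,243), near the left finger's path, so I'll check that clearance.

Run:
```python
from h import *
c=get_calibration('wrist');c['world_from_camera']=np.load('w3.npy')
print('dish',onz('wrist',(323,201),16,c),[onz('wrist',p,15,c) for p in((285,202),(361,199),(322,238),(323,163))])
print('mk',onz('wrist',(257,243),6,c),onz('wrist',(136,244),6,c))
```

```text
dish [429.8 138.   16. ] [array([420.6, 109.7,  15. ]), array([438.7, 166.3,  15. ]), array([459. , 126.5,  15. ]), array([402. , 148.2,  15. ])]
mk [448.2  70.8   6. ] [411.  -49.5   6. ]
```

```bash
python3 -m creep '[{"dx":-0.003,"dy":0,"dz":-0.12,"rx":0,"ry":0,"rz":0,"grip":-1},{"dx":-0.003,"dy":0,"dz":-0.22,"rx":0,"ry":0,"rz":0,"grip":-1},{"dx":-0.003,"dy":0,"dz":-0.262,"rx":0,"ry":0,"rz":0,"grip":-1},{"dx":-0.003,"dy":0,"dz":-0.262,"rx":0,"ry":0,"rz":0,"grip":-1},{"dx":-0.003,"dy":0,"dz":-0.262,"rx":0,"ry":0,"rz":0,"grip":-0.2}]';  python3 -m creep '[{"dx":0,"dy":0,"dz":0,"rx":0,"ry":0,"rz":0,"grip":-0.2},{"dx":0,"dy":0,"dz":0,"rx":0,"ry":0,"rz":0,"grip":-0.2},{"dx":0,"dy":0,"dz":0,"rx":0,"ry":0,"rz":0,"grip":-0.2},{"dx":0,"dy":0,"dz":0,"rx":0,"ry":0,"rz":0,"grip":-0.2},{"dx":0,"dy":0,"dz":0,"rx":0,"ry":0,"rz":0,"grip":-0.2}]'
```

```text
clock: 7.12
eef_pos: [430.2, 137.9, -2.1]
tool_rot: [3.141, -0.001, 2.793]
force: [0.2, -0.7, -0.6]
width: 69.8
gripper_force: 0.0
clock: 7.75
eef_pos: [430.5, 138.0, -1.0]
tool_rot: [-3.142, 0.0, 2.793]
force: [1.1, 0.2, -0.7]
width: 56.9
gripper_force: 63.6
```

```bash
python3 -m creep '[{"dx":0,"dy":0,"dz":0.1,"rx":0,"ry":0,"rz":0,"grip":-0.2},{"dx":0.09,"dy":0.06,"dz":0.18,"rx":0,"ry":0,"rz":0,"grip":-0.2},{"dx":0.2,"dy":0.13,"dz":0.2,"rx":0,"ry":0,"rz":0,"grip":-0.2},{"dx":0.3,"dy":0.2,"dz":0.2,"rx":0,"ry":0,"rz":0,"grip":-0.2},{"dx":0.36,"dy":0.24,"dz":0.2,"rx":0,"ry":0,"rz":0,"grip":-0.2}]';  python3 -m creep '[{"dx":0.06,"dy":0.038,"dz":0,"rx":0,"ry":0,"rz":0,"grip":-0.2},{"dx":0.089,"dy":0.054,"dz":0,"rx":0,"ry":0,"rz":0,"grip":-0.2},{"dx":0.089,"dy":0.054,"dz":0,"rx":0,"ry":0,"rz":0,"grip":-0.2},{"dx":0.089,"dy":0.054,"dz":0,"rx":0,"ry":0,"rz":0,"grip":-0.2},{"dx":0.089,"dy":0.054,"dz":0,"rx":0,"ry":0,"rz":0,"grip":-0.2}]'
python3 - <<'E'
from h import *
snap('wrist','w4.png');c=get_calibration('wrist');np.save('w4.npy',c['world_from_camera'])
E
```

```text
clock: 8.38
eef_pos: [576.3, 235.5, 79.2]
tool_rot: [3.14, 0.001, 2.792]
force: [-0.4, -0.4, -0.2]
width: 56.6
gripper_force: 64.0
clock: 9.0
eef_pos: [609.3, 255.1, 78.9]
tool_rot: [-3.141, -0.0, 2.793]
force: [-0.9, -0.4, -0.0]
width: 56.8
gripper_force: 64.0
```

View pics/w4.png

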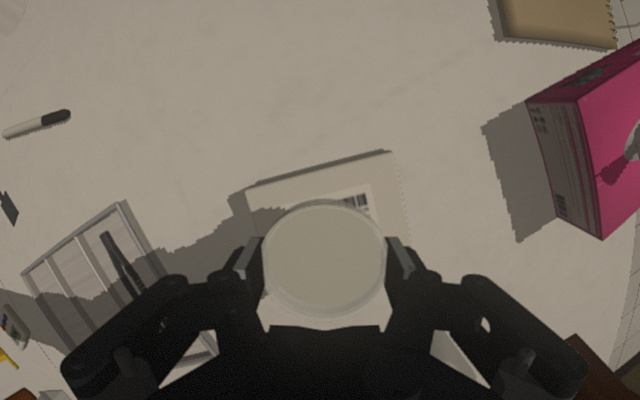

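The dish is level in the grip above the box. The box's near top edge runs from (247,189) to (391,154).

Run:
```python
from h import *
c=get_calibration('wrist');c['world_from_camera']=np.load('w4.npy')
a,b=onz('wrist',(247,189),34,c)[:2],onz('wrist',(391,154),34,c)[:2]
d=b-a;L=np.hypot(*d);u=d/L;x=np.array([u[1],-u[0]]);print(a,b,L,(a+b)/2+33*x, np.arctan2(-u[0],u[1]))
print('dish',onz('wrist',(325,259),92,c))
```

```text
[572.3 216.6] [582.3 309.6] 93.53608929178088 [610.11086502 259.57195   ] -0.10711532335223171
dish [608.1 256.4  92. ]
```

```bash
python3 -m creep '[{"dx":0.002,"dy":0.005,"dz":-0.06,"rx":0,"ry":0,"rz":0,"grip":-0.2},{"dx":0.002,"dy":0.005,"dz":-0.1,"rx":0,"ry":0,"rz":0,"grip":-0.2},{"dx":0.002,"dy":0.005,"dz":-0.114,"rx":0,"ry":0,"rz":0,"grip":-0.2},{"dx":0.002,"dy":0.005,"dz":-0.114,"rx":0,"ry":0,"rz":0,"grip":-0.2},{"dx":0.002,"dy":0.005,"dz":-0.114,"rx":0,"ry":0,"rz":0,"grip":-0.2}]';  python3 -m creep '[{"dx":0,"dy":0,"dz":0,"rx":0,"ry":0,"rz":0,"grip":-1},{"dx":0,"dy":0,"dz":0,"rx":0,"ry":0,"rz":0,"grip":-1},{"dx":0,"dy":0,"dz":0,"rx":0,"ry":0,"rz":0,"grip":-1},{"dx":0,"dy":0,"dz":0,"rx":0,"ry":0,"rz":0,"grip":-1},{"dx":0,"dy":0,"dz":0.02,"rx":0,"ry":0,"rz":0,"grip":-1}]'
```

```text
clock: 9.68
eef_pos: [610.5, 257.5, 32.9]
tool_rot: [-3.141, -0.0, 2.793]
force: [-1.1, 0.4, 1.0]
width: 56.3
gripper_force: 64.0
clock: 10.3
eef_pos: [610.3, 257.3, 41.0]
tool_rot: [-3.141, -0.001, 2.793]
force: [-0.6, 0.5, 1.0]
width: 85.4
gripper_force: 0.0
```

```bash
python3 -m creep '[{"dx":0,"dy":0,"dz":0.15,"rx":0,"ry":0,"rz":0,"grip":-1},{"dx":-0.05,"dy":-0.11,"dz":0.24,"rx":0,"ry":0,"rz":0.02,"grip":-0.2},{"dx":-0.11,"dy":-0.24,"dz":0.24,"rx":0,"ry":0,"rz":0.04,"grip":-0.2},{"dx":-0.17,"dy":-0.37,"dz":0.24,"rx":0,"ry":0,"rz":0.06,"grip":-0.2},{"dx":-0.23,"dy":-0.5,"dz":0.24,"rx":0,"ry":0,"rz":0.08,"grip":-0.2}]';  python3 -m creep '[{"dx":-0.06,"dy":-0.12,"dz":0,"rx":0,"ry":0,"rz":0.02,"grip":-0.2},{"dx":-0.12,"dy":-0.25,"dz":0,"rx":0,"ry":0,"rz":0.037,"grip":-0.2},{"dx":-0.201,"dy":-0.37,"dz":0,"rx":0,"ry":0,"rz":0.037,"grip":-0.2},{"dx":-0.201,"dy":-0.439,"dz":0,"rx":0,"ry":0,"rz":0.037,"grip":-0.2},{"dx":-0.201,"dy":-0.439,"dz":0,"rx":0,"ry":0,"rz":0.037,"grip":-0.2}]'
python3 - <<'E'
from h import *
snap('wrist','w5.png');c=get_calibration('wrist');np.save('w5.npy',c['world_from_camera'])
E
```

```text
clock: 10.92
eef_pos: [518.3, 55.9, 138.1]
tool_rot: [-3.141, 0.001, -2.983]
force: [1.3, 0.5, 0.7]
width: 51.2
gripper_force: 0.0
clock: 11.55
eef_pos: [438.2, -120.5, 137.6]
tool_rot: [-3.14, -0.0, -2.76]
force: [0.6, 0.4, 1.2]
width: 51.3
gripper_force: 0.0
```

View pics/w5.png

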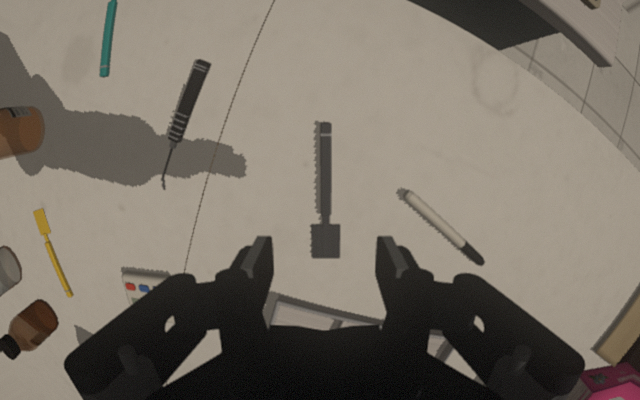

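The spatula runs from (325,123) to (325,258), centred between the fingers. The marker's near end is at (401,190) and the probe handle runs from (203,62) to (176,140).

Run:
```python
from h import *
c=get_calibration('wrist');c['world_from_camera']=np.load('w5.npy')
def t(p,k,o): return (np.array(p)+.5)/k-.5+o
for n,p,z,a in(('sEnd',(325,123),8,(556,418)),('sBl',(325,258),3,(500,282)),('mk',(401,190),6,(456,382)),('pE',(203,62),12,(704,437)),('pF',(176,140),12,(706,345)),('pTip',(164,187),5,(703,289))): print(n,onz('wrist',p,z,c), tri([ray('wrist',p,c),ray('top',t(a,3,[155,105]))]))
s=ctrl.read_state();print(s['eef_pos'],s['tool_rot'])
```

```text
sEnd [ 382.1 -139.9    8. ] [ 381.3 -140.8   75. ]
sBl [503.6 -90.7   3. ] [500.4 -93.7  11.7]
mk [411.8 -51.3   6. ] [411.7 -56.3  19.7]
pE [ 367.5 -264.3   12. ] [ 366.4 -274.4  -10.6]
pF [ 444.1 -265.5   12. ] [ 448.5 -276.9  -11.3]
pTip [ 495.7 -268.6    5. ] [ 497.4 -273.3   -2. ]
[ 438.70658741 -118.60726077  137.80213098] [-3.14097283e+00  1.00243557e-03 -2.75766393e+00]
```

```bash
python3 -m creep '[{"dx":0,"dy":0.001,"dz":-0.15,"rx":0,"ry":0,"rz":0,"grip":-0.2},{"dx":0,"dy":0.001,"dz":-0.28,"rx":0,"ry":0,"rz":0,"grip":-0.2},{"dx":0,"dy":0.001,"dz":-0.332,"rx":0,"ry":0,"rz":0,"grip":-0.2},{"dx":0,"dy":0.001,"dz":-0.332,"rx":0,"ry":0,"rz":0,"grip":-0.2},{"dx":0,"dy":0.001,"dz":-0.332,"rx":0,"ry":0,"rz":0,"grip":1}]'; python3 -m creep '[{"dx":0,"dy":0,"dz":0,"rx":0,"ry":0,"rz":0,"grip":1},{"dx":0,"dy":0,"dz":0,"rx":0,"ry":0,"rz":0,"grip":1},{"dx":0,"dy":0,"dz":0,"rx":0,"ry":0,"rz":0,"grip":1},{"dx":0,"dy":0,"dz":0,"rx":0,"ry":0,"rz":0,"grip":1},{"dx":0,"dy":0,"dz":0,"rx":0,"ry":0,"rz":0,"grip":1}]'
```

```text
clock: 12.22
eef_pos: [439.5, -116.5, 5.5]
tool_rot: [-3.141, 0.002, -2.754]
force: [-0.5, -0.4, 0.4]
width: 34.4
gripper_force: 0.0
clock: 12.85
eef_pos: [439.3, -117.6, 5.7]
tool_rot: [-3.14, 0.002, -2.756]
force: [-0.1, 0.5, 6.2]
width: 6.4
gripper_force: 58.9
```

```bash
python3 -m creep '[{"dx":0,"dy":0,"dz":0.13,"rx":0,"ry":0,"rz":0,"grip":1},{"dx":0.12,"dy":0.02,"dz":0.2,"rx":0,"ry":0,"rz":-0.02,"grip":1},{"dx":0.25,"dy":0.045,"dz":0.2,"rx":0,"ry":0,"rz":-0.049,"grip":1},{"dx":0.38,"dy":0.07,"dz":0.2,"rx":0,"ry":0,"rz":-0.049,"grip":1},{"dx":0.48,"dy":0.09,"dz":0.2,"rx":0,"ry":0,"rz":-0.049,"grip":1}]'; python3 -m creep '[{"dx":0.02,"dy":0,"dz":0,"rx":0,"ry":0,"rz":0,"grip":1},{"dx":0.02,"dy":0,"dz":0,"rx":0,"ry":0,"rz":0,"grip":1},{"dx":0.02,"dy":0,"dz":0,"rx":0,"ry":0,"rz":0,"grip":1},{"dx":0.02,"dy":0,"dz":0,"rx":0,"ry":0,"rz":0,"grip":1},{"dx":0.02,"dy":0,"dz":0,"rx":0,"ry":0,"rz":0,"grip":1}]'
python3 - <<'E'
from h import *
snap('wrist','w6.png');c=get_calibration('wrist');np.save('w6.npy',c['world_from_camera'])
E
```

```text
clock: 13.48
eef_pos: [632.6, -81.3, 85.6]
tool_rot: [3.141, 0.002, -3.064]
force: [0.4, -0.6, -0.5]
width: 6.3
gripper_force: 58.7
clock: 14.1
eef_pos: [637.9, -82.0, 84.7]
tool_rot: [-3.141, -0.0, -3.063]
force: [0.5, 0.5, 0.2]
width: 6.4
gripper_force: 58.7
```

View pics/w6.png

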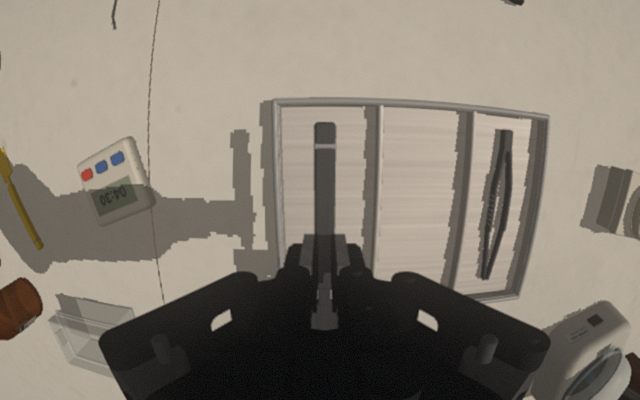

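The spatula is held straight over the -y compartment and the forceps lie straight in the +y compartment. The tray's near corners are at (274,101) and (548,117), with the divider ends at (377,106) and (468,111).

Run:
```python
from h import *
c=get_calibration('wrist');c['world_from_camera']=np.load('w6.npy')
A=onz('wrist',(273,101),16,c)[:2];B=onz('wrist',(549,117),16,c)[:2]
d=(B-A);L=np.hypot(*d);u=d/L;yaw=np.arctan2(-u[0],u[1]);x=np.array([u[1],-u[0]]);C=(A+B)/2+84*x
print(A,B,L,yaw,C,C-72*u,onz('wrist',(377,106),14,c),onz('wrist',(468,111),14,c))
for p in((504,131),(486,277)): print('f',(onz('wrist',p,9,c)[:2]-C)@np.array([x,u]).T)
```

```text
[ 563.2 -122.1] [545.4  97.2] 220.02120352366043 0.08098980469527205 [638.02465792  -5.65429133] [643.84955106 -77.41828383] [561.  -50.8  14. ] [554.9  18.4  14. ]
f [-68.10448655  67.28458332]
f [60.33640709 70.00245773]
```

```bash
python3 -m creep '[{"dx":0,"dy":0.006,"dz":-0.1,"rx":0,"ry":0,"rz":0,"grip":1},{"dx":0,"dy":0.006,"dz":-0.17,"rx":0,"ry":0,"rz":0,"grip":1},{"dx":0,"dy":0.006,"dz":-0.191,"rx":0,"ry":0,"rz":0,"grip":1},{"dx":0,"dy":0.006,"dz":-0.191,"rx":0,"ry":0,"rz":0,"grip":1},{"dx":0,"dy":0.006,"dz":-0.191,"rx":0,"ry":0,"rz":0,"grip":1}]';  python3 -m creep '[{"dx":0,"dy":0,"dz":0,"rx":0,"ry":0,"rz":0,"grip":0.4},{"dx":0,"dy":0,"dz":0,"rx":0,"ry":0,"rz":0,"grip":0.4},{"dx":0,"dy":0,"dz":0,"rx":0,"ry":0,"rz":0,"grip":0.4},{"dx":0,"dy":0,"dz":0,"rx":0,"ry":0,"rz":0,"grip":0.4},{"dx":0,"dy":0,"dz":0.04,"rx":0,"ry":0,"rz":0,"grip":0.4}]'
```

```text
clock: 14.78
eef_pos: [638.8, -79.1, 8.9]
tool_rot: [3.142, 0.001, -3.063]
force: [-1.1, 0.5, 2.6]
width: 6.6
gripper_force: 59.1
clock: 15.4
eef_pos: [637.3, -79.2, 23.5]
tool_rot: [3.141, -0.003, -3.063]
force: [0.1, -0.5, -0.4]
width: 25.5
gripper_force: 0.0
```

```bash
python3 -m creep '[{"dx":0,"dy":0,"dz":0.14,"rx":0,"ry":0,"rz":0,"grip":0.4},{"dx":-0.1,"dy":-0.085,"dz":0.24,"rx":0,"ry":0,"rz":-0.016,"grip":-0.2},{"dx":-0.21,"dy":-0.18,"dz":0.24,"rx":0,"ry":0,"rz":-0.016,"grip":-0.2},{"dx":-0.32,"dy":-0.27,"dz":0.24,"rx":0,"ry":0,"rz":-0.016,"grip":-0.2},{"dx":-0.43,"dy":-0.36,"dz":0.24,"rx":0,"ry":0,"rz":-0.016,"grip":-0.2}]'; python3 -m creep '[{"dx":-0.1,"dy":-0.09,"dz":0,"rx":0,"ry":0,"rz":0,"grip":-0.2},{"dx":-0.125,"dy":-0.11,"dz":0,"rx":0,"ry":0,"rz":0,"grip":-0.2},{"dx":-0.125,"dy":-0.11,"dz":0,"rx":0,"ry":0,"rz":0,"grip":-0.2},{"dx":-0.125,"dy":-0.11,"dz":0,"rx":0,"ry":0,"rz":0,"grip":-0.2},{"dx":-0.125,"dy":-0.11,"dz":0,"rx":0,"ry":0,"rz":0,"grip":-0.2}]'
python3 - <<'E'
from h import *
snap('wrist','w7.png');c=get_calibration('wrist');np.save('w7.npy',c['world_from_camera'])
E
```

```text
clock: 16.02
eef_pos: [465.4, -224.5, 121.4]
tool_rot: [-3.14, 0.002, 3.12]
force: [0.6, -1.2, -0.9]
width: 51.2
gripper_force: 0.0
clock: 16.65
eef_pos: [417.9, -265.9, 120.4]
tool_rot: [3.141, 0.001, 3.122]
force: [-0.7, 1.1, -0.9]
width: 51.2
gripper_force: 0.0
```

View pics/w7.png

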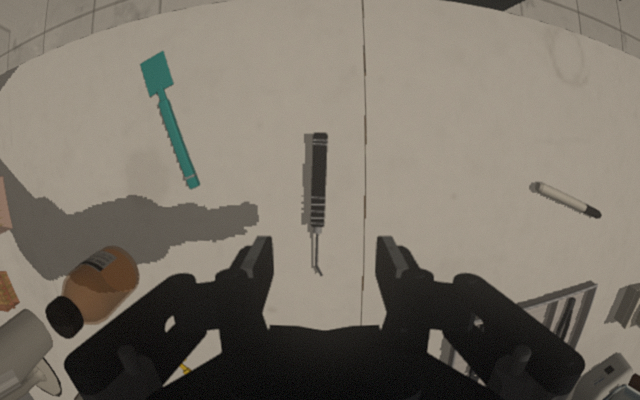

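The probe handle runs from (320,133) to (317,227) and the needle tip is at (318,273), slightly left of the fingers' midline at about column 324.

Run:
```python
from h import *
c=get_calibration('wrist');c['world_from_camera']=np.load('w7.npy')
for p,z in(((320,133),12),((317,227),12),((318,273),5)): print(onz('wrist',p,z,c))
s=ctrl.read_state();print(s['eef_pos'],s['tool_rot'])
```

```text
[ 364.5 -267.6   12. ]
[ 444.9 -272.1   12. ]
[ 494.2 -272.6    5. ]
[ 417.63572345 -265.99473177  120.27536439] [3.14118831e+00 9.08468512e-04 3.12199024e+00]
```

```bash
python3 -m creep '[{"dx":0,"dy":-0.01,"dz":-0.14,"rx":0,"ry":0,"rz":-0.006,"grip":-0.2},{"dx":0,"dy":-0.01,"dz":-0.25,"rx":0,"ry":0,"rz":-0.006,"grip":-0.2},{"dx":0,"dy":-0.01,"dz":-0.285,"rx":0,"ry":0,"rz":-0.006,"grip":-0.2},{"dx":0,"dy":-0.01,"dz":-0.285,"rx":0,"ry":0,"rz":-0.006,"grip":-0.2},{"dx":0,"dy":-0.01,"dz":-0.285,"rx":0,"ry":0,"rz":-0.006,"grip":1}]'; python3 -m creep '[{"dx":0,"dy":0,"dz":0,"rx":0,"ry":0,"rz":0,"grip":1},{"dx":0,"dy":0,"dz":0,"rx":0,"ry":0,"rz":0,"grip":1},{"dx":0,"dy":0,"dz":0,"rx":0,"ry":0,"rz":0,"grip":1},{"dx":0,"dy":0,"dz":0,"rx":0,"ry":0,"rz":0,"grip":1},{"dx":0,"dy":0,"dz":0,"rx":0,"ry":0,"rz":0,"grip":1}]'
```

```text
clock: 17.32
eef_pos: [417.6, -271.3, 7.4]
tool_rot: [-3.141, 0.002, 3.082]
force: [-0.5, -0.5, 0.3]
width: 34.4
gripper_force: 0.0
clock: 17.95
eef_pos: [417.2, -271.7, 7.6]
tool_rot: [-3.14, 0.002, 3.081]
force: [-0.6, 0.2, 6.5]
width: 9.3
gripper_force: 58.7
```

```bash
python3 -m creep '[{"dx":0,"dy":0,"dz":0.13,"rx":0,"ry":0,"rz":0,"grip":1},{"dx":0.08,"dy":0.1,"dz":0.2,"rx":0,"ry":0,"rz":0.022,"grip":1},{"dx":0.16,"dy":0.21,"dz":0.2,"rx":0,"ry":0,"rz":0.022,"grip":1},{"dx":0.25,"dy":0.32,"dz":0.2,"rx":0,"ry":0,"rz":0.022,"grip":1},{"dx":0.34,"dy":0.43,"dz":0.2,"rx":0,"ry":0,"rz":0.022,"grip":1}]'; python3 -m creep '[{"dx":0.08,"dy":0.1,"dz":0,"rx":0,"ry":0,"rz":0,"grip":1},{"dx":0.15,"dy":0.2,"dz":0,"rx":0,"ry":0,"rz":0,"grip":1},{"dx":0.176,"dy":0.228,"dz":0,"rx":0,"ry":0,"rz":0,"grip":1},{"dx":0.176,"dy":0.228,"dz":0,"rx":0,"ry":0,"rz":0,"grip":1},{"dx":0.176,"dy":0.228,"dz":0,"rx":0,"ry":0,"rz":0,"grip":1}]'
python3 - <<'E'
from h import *
snap('wrist','w8.png');c=get_calibration('wrist');np.save('w8.npy',c['world_from_camera'])
E
```

```text
clock: 18.58
eef_pos: [553.5, -98.3, 87.0]
tool_rot: [-3.141, 0.001, -3.064]
force: [1.2, -1.0, -0.6]
width: 9.3
gripper_force: 59.0
clock: 19.2
eef_pos: [621.7, -10.5, 85.9]
tool_rot: [-3.14, -0.002, -3.065]
force: [-0.0, -0.3, -0.9]
width: 9.1
gripper_force: 59.0
```

View pics/w8.png

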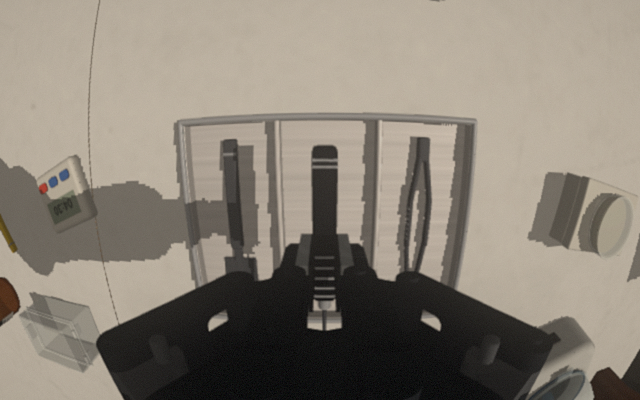

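The probe at column 325 sits midway between the dividers at columns 277 and 374. The spatula (232,200) and forceps (418,200) lie in their compartments and the dish is on the box at (610,225).

```bash
python3 -m creep '[{"dx":0.004,"dy":0.004,"dz":-0.1,"rx":0,"ry":0,"rz":0,"grip":1},{"dx":0.004,"dy":0.004,"dz":-0.17,"rx":0,"ry":0,"rz":0,"grip":1},{"dx":0.004,"dy":0.004,"dz":-0.191,"rx":0,"ry":0,"rz":0,"grip":1},{"dx":0.004,"dy":0.004,"dz":-0.191,"rx":0,"ry":0,"rz":0,"grip":1},{"dx":0.004,"dy":0.004,"dz":-0.191,"rx":0,"ry":0,"rz":0,"grip":1}]';  python3 -m creep '[{"dx":0,"dy":0,"dz":0,"rx":0,"ry":0,"rz":0,"grip":0.4},{"dx":0,"dy":0,"dz":0,"rx":0,"ry":0,"rz":0,"grip":0.4},{"dx":0,"dy":0,"dz":0,"rx":0,"ry":0,"rz":0,"grip":0.4},{"dx":0,"dy":0,"dz":0,"rx":0,"ry":0,"rz":0,"grip":0.4},{"dx":0,"dy":0,"dz":0.06,"rx":0,"ry":0,"rz":0,"grip":0.4}]'; python3 -m creep '[{"dx":0,"dy":0,"dz":0.15,"rx":0,"ry":0,"rz":0,"grip":0.4},{"dx":-0.1,"dy":0,"dz":0.3,"rx":0,"ry":0,"rz":0,"grip":0.4},{"dx":-0.2,"dy":0,"dz":0.4,"rx":0,"ry":0,"rz":0,"grip":0.4},{"dx":-0.3,"dy":0,"dz":0.45,"rx":0,"ry":0,"rz":0,"grip":0.4},{"dx":-0.36,"dy":0,"dz":0.45,"rx":0,"ry":0,"rz":0,"grip":0.4}]'; python3 -m creep '[{"dx":0,"dy":0,"dz":0,"rx":0,"ry":0,"rz":0,"grip":0.4},{"dx":0,"dy":0,"dz":0,"rx":0,"ry":0,"rz":0,"grip":0.4},{"dx":0,"dy":0,"dz":0,"rx":0,"ry":0,"rz":0,"grip":0.4},{"dx":0,"dy":0,"dz":0,"rx":0,"ry":0,"rz":0,"grip":0.4},{"dx":0,"dy":0,"dz":0,"rx":0,"ry":0,"rz":0,"grip":0.4}]'
python3 - <<'E'
from h import *
t=snap('top','t1.png')[:,:,::-1];s=snap('side','s1.png')[:,:,::-1]
f=lambda i,x0,x1,y0,y1,k:cv2.convertScaleAbs(cv2.resize(np.ascontiguousarray(i[y0:y1,x0:x1]),None,fx=k,fy=k,interpolation=cv2.INTER_CUBIC),alpha=1.5)
cv2.imwrite('pics/t1c.png',np.vstack([f(t,155,415,100,200,3),f(s,240,435,130,200,4)[:,:780]]))
E
```

```text
clock: 19.88
eef_pos: [624.1, -7.8, 10.6]
tool_rot: [-3.14, -0.0, -3.065]
force: [-2.2, -1.9, 6.1]
width: 9.4
gripper_force: 59.7
clock: 20.5
eef_pos: [622.9, -6.5, 32.9]
tool_rot: [-3.142, -0.004, -3.063]
force: [0.6, 0.1, -0.9]
width: 25.6
gripper_force: 0.0
clock: 21.12
eef_pos: [479.5, -5.9, 216.9]
tool_rot: [-3.139, 0.004, -3.062]
force: [1.5, -0.6, 0.2]
width: 25.8
gripper_force: 0.0
clock: 21.75
eef_pos: [480.6, -6.2, 213.5]
tool_rot: [3.141, -0.0, -3.063]
force: [0.1, -0.2, -0.2]
width: 25.7
gripper_force: 0.0
```

View pics/t1c.png

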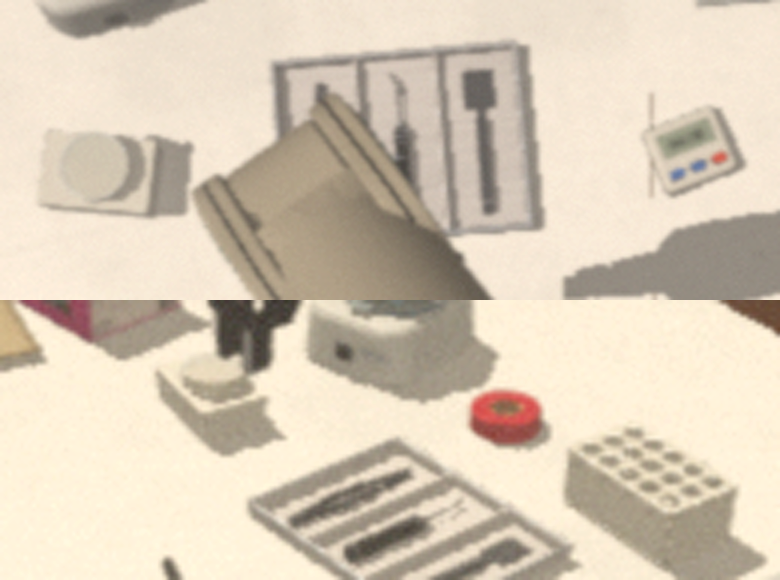

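The forceps, probe and spatula lie straight in the +y, middle and -y compartments. The dish sits on the box, about 3 mm off centre after allowing for parallax, and the gripper is clear.

```bash
python3 -c "
from h import *
print(ctrl.finish_job())"
```

```text
the job is handed in; nothing more can be done
None
```

I handed the job in at about 22 s, with the forceps, probe and spatula in their tray compartments in order and the dish about 3 mm off the centre of the box lid; the judge's result was not shown.

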